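# Stand up the tipped grinding cup and hold it on the mill's half-turn

### The job

One grinding cup has tipped over in the lane between the little jars: stand it upright on its foot in the gap it lies in and let go of it for a moment, so that its contents settle on the foot. Then set it foot down into the sample mill until it is fully seated, and twist it clockwise (seen from above) half-way to the lock, about 35 degrees, never as far as the lock's click; it is sprung and would turn back, so finish while still gripping the cup and holding it there. Do not knock over or shift the jars or the mug.

Things in the scene. Friction and masses are not known exactly. Their poses are not given: they have to be found in the camera images.
- cup_mid (a point): Centre of the loose grinding cup (0.2 kg, 90 mm tall), 45 mm above its foot; own z runs from foot to top. Steel body 44 mm square from 26 to 86 mm above the foot, faces square to own x and y; black cap 36 mm square above it. It starts lying on an own-x face (own x down, own y and z level), point 22 mm above the lane's floor, so the faces to grip (+y, -y) look across the lane.
- cup_pin (a point): Centre of the cup's foot, 5 mm above its underside: middle of a steel cross pin 10 mm thick and 58 mm long along the cup's own y, through a round black collar 40 mm in diameter that reaches from the underside (chamfered) to 26 mm. The pin sticks out 9 mm either side. The cup is the same after a half turn about own z.
- lane_floor (a point): Centre of the floor of the lane: a fixed shallow plywood tray 165 mm by 470 mm, floor 6 mm above the table, rims 7 mm thick and 14 mm above the table. The lane runs along own y; own z is up. The cup starts lying roughly along it, its middle near own y = -0.04 m, its top towards +y.
- jar1_mid (a point): Half-way up the amber glass jar (46 mm diameter, 70 mm tall, loose) that stands in the lane on the +y side of the cup. Own z is up.
- jar2_mid (a point): Half-way up a like jar that stands in the lane on the -y side of the cup; the gap for the cup lies between jar1 and jar2.
- jar3_mid (a point): Half-way up a like jar that stands beyond jar2, near the lane's -y end.
- socket (a point): Centre of the seat inside the mill's bayonet socket, 76 mm above the table: the cup's underside comes to lie here, upright. There the pin lies in the rotor's slot, 13 mm wide. Fixed to the mill, a white housing 170 mm (own x) by 150 mm (own y), 70 mm high. Own z is up.
- flange (a point): Centre of the mouth of the socket, 24 mm above the seat: top of a fixed aluminium flange 12 mm thick, 98 mm across, with a hole 44 mm in diameter and two notches along own +y and -y, 16 mm wide, reaching 34 mm from the centre. The cup enters straight down with its pin over the notches (either way round). Turned clockwise on the seat, the pin goes under the flange and cannot be lifted out.
- rotor (a joint): Turn of the mill's sprung rotor, rad: 0 at rest with its slot under the notches, growing clockwise seen from above as the seated cup turns it. The cup's play in the slot is about 0.06 rad. The half-way point is 0.6 (35 degrees), the lock clicks at 1.15 (66 degrees), the end stop is at 1.3. A spring turns it back to 0: about 0.05 N m at rest, 0.2 N m at 0.6.
- mug_mid (a point): Half-way up a white mug, 80 mm wide, 92 mm tall, loose, beyond the lane and the mill: leave alone. A brush (20 mm high) lies near the robot; boxes, a laptop, pens and a finds tray stand along the back and sides, clear of the work.
There are look-alikes about, which are no part of the job. Leave any purple look-alike of the part that bears cup_mid alone.

How it is judged (in metres and radians):
On the way, in this order (a step that is already met when the one before it is completed fails the run):
1. the cup stands upright on the lane's floor in the gap between jar1 and jar2, let go (angle between cup_mid's own z axis and vertical below 0.08 rad and z of cup_mid in the frame of lane_floor between 0.041 and 0.049 m and x of cup_mid in the frame of lane_floor between -0.07 and 0.07 m and y of cup_mid in the frame of lane_floor between -0.12 and 0.16 m and contact force between the fingers and cup below 0.3 N), for 0.3 s.
2. the cup is fully seated in the mill, before the twist (z of cup_mid in the frame of socket between 0.041 and 0.05 m and horizontal distance between cup_mid and socket below 0.006 m and angle between cup_mid's own z axis and vertical below 0.1 rad and value of joint rotor below 0.3 rad), for 0.1 s.
At the end, for the whole second after the job is handed in: The cup is fully seated in the mill (within 5 mm of its seated height, 6 mm of the axis, upright within 0.1 rad), the rotor stands still between 0.42 and 0.80 rad, the fingers still grip the cup (over 2 N), and the three jars stand upright (z of cup_mid in the frame of socket between 0.041 and 0.05 m and horizontal distance between cup_mid and socket below 0.006 m and angle between cup_mid's own z axis and vertical below 0.1 rad and value of joint rotor between 0.42 and 0.8 rad and velocity of joint rotor between -0.15 and 0.15 rad/s and contact force between the fingers and cup above 2 N and angle between each of jar1_mid, jar2_mid, jar3_mid's own z axis and vertical below 0.15 rad); the arm keeps its last pose, push and grip.
It fails at once if the rotor reaches the lock's click (1.15 rad) (value of joint rotor above 1.15 rad).
It fails at once if a jar is knocked over or shifted by more than 40 mm (angle between any of jar1_mid, jar2_mid, jar3_mid's own z axis and vertical above 0.5 rad or distance of any of jar1_mid, jar2_mid, jar3_mid from where it was at the start of the episode above 0.04 m).
It fails at once if the mug is shifted by more than 40 mm (distance of mug_mid from where it was at the start of the episode above 0.04 m).
It also fails if it takes over 64 s, if anything falls off the work surface, if the arm or the gripper's body presses on something with over 40 N, if the wrist force passes 120 N, or if a joint passes its speed limit or range.

### The arm

A 7-joint arm with a two-finger parallel gripper is mounted at the origin on the work surface. World frame = base frame: x ahead of the robot, y to its left, z up, the work surface at z = 0. Lengths are in mm, angles in rad, forces in N, time in s.
With the tool pointing down it reaches from about 425 to 975 mm from the base axis. Payload 16.7 kg.
Tool frame: the origin (TCP) lies on the centre line of the jaws, within the pads' length; the fingertips stand 25 mm ahead of it and the grasp point (between the pads) lies 6 mm ahead of it (env.nose_length is the distance from the TCP to the fingertips, in mm); z points along the fingers, y is the line along which they close (so a half turn about z gives the same grasp; the last joint's range is limited). The gripper opens to 85 mm and grips with 20 to 120 N. Pads are 22 mm wide; open, the fingers measure 114 mm over their backs; the gripper's body (76 mm by 85 mm) begins 54 mm behind the grasp point. The pads swing forward as they close: fully open they stand 13 mm farther back than shut.
Start: joints at [1.091, 0.426, 0.074, 1.606, -0.034, 1.111, -0.067], TCP at [218.569, -638.596, 256.302] pointing down, gripper open.
Joint ranges: [-2.85, 2.85], [-0.5, 2.14], [-1.23, 1.37], [0.21, 2.46], [-1.02, 4.16], [0.16, 2.05], [-2.73, 2.73]. Speed limits (rad/s): [1.89, 1.89, 2.39, 2.39, 3.01, 3.01, 3.01].

### API

Orientations are given as a unit quaternion [w, x, y, z].
In Python, from workcell import env, read_camera gives the robot as it stands.
- The arm moves only by the tool play_rows, never from a script. Its argument "rows" is text: rows parted by semicolons, each of 5 numbers parted by spaces: the finger opening in cm, from 0 to 8.54, then the shift along the tool's x, y, z in cm, then the turn about the tool's z in rad. In form: fingers dx dy dz roll; .... A call has 1 to 10 rows; each row shifts and turns the commanded pose from where the row before left it, along the tool's axes as they then stand; what a row does not reach is not made up. A row lasts 1/10 s, in which the tool goes at most 50 mm and 8.59 degrees, less where a joint would pass 70% of its speed; a pose out of reach is approached as far as the arm can. A call is refused whole if a number of a shift passes 5 or a number of a turn 0.15, either way. A call with a gripper value outside its range is refused whole. The fingers move at their own pace and stop on an object; "newtons" is the grip in N (left out, the last holds). Time passes only in rows, so rows that do not move let the fingers close. It gives the time, the measured TCP pose, the force, the opening and the grip force at its end, in the units of the state.
- env.get_state(): the state, without advancing time (a new reading comes with each control period).
- read_camera(name): name is "scene" or "top" or "wrist"; returns a dict with "image" (384x512x3 uint8, red, green, blue), "depth" (384x512 float32, mm along the optical axis (not along the pixel's ray), 0 where there is no reading), "mtx" (3x3 intrinsics, pixels), "k1" (the pictures are not rectified: a ray, as slopes to the right and down, at radius r is drawn at 1 + k1 r^2 times it, then the intrinsics apply), "rvec" (rotation vector, rad) and "tvec" (3), from world to camera coordinates, as OpenCV has them. Camera axes: x right, y down, z forward; pixel columns grow to the right and rows downward; lengths in mm; the calibration is good to about 2 mm. A picture is of the moment at which its call begins.
- env.sign_off(): hands the job in; it is judged then, once.
The state is a dict: "clock": time; "q": joint angles; "joint_velocities": joint speeds; "tau": joint torques, N m; "ee_pos": TCP position; "orientation": TCP orientation; "ft_force": force on the tool from outside, world axes, zero at the start; "ft_torque": the same for the moment, N m; "grip_width": opening from 0.0 (shut) to 1.0 (fully open); "finger_force": force on a finger pad.
Only numpy, scipy, OpenCV 4.12 (cv2) and the standard library are available. Lean on these libraries where they do the work, as an engineer would, in place of code of your own. Each camera call takes 0.05 s, during which the arm holds its last target. There are 200 camera calls.

## Working session

There is one attempt and no reset: what is moved stays moved. The work goes in short steps, Python scripts to look and compute and a tool call to move; the robot and the scene stay as the last step left them, time stands still between calls to the robot, and variables do not carry over. Pictures are saved under pics/ and viewed, at most 10 in all, crops included, and the job is handed in when it is done.

Besides the shell and the picture viewer there is one more tool, called after "Call:" as name(argument=value, ...) on one line, values as JSON. play_rows: Moves the arm, as the interface text tells. Its arguments: {"type":"object","properties":{"rows":{"type":"string"},"newtons":{"type":"number"}},"required":["rows"]}

```bash
ls; mkdir -p pics
cat > h.py <<'E'
from workcell import env, read_camera
import numpy as np, cv2
from scipy.spatial.transform import Rotation as R
def snap(n,f=None):
    c=read_camera(n)
    np.savez(''+(f or n)+'.npz',**c)
    return c
def load(f): return dict(np.load(''+f+'.npz'))
def cloud(c):
    h,w=c['depth'].shape
    u,v=np.meshgrid(np.arange(w),np.arange(h))
    p=np.stack([u,v],-1).reshape(-1,1,2).astype(float)
    d=np.array([float(c['k1']),0,0,0,0])
    n=cv2.undistortPoints(p,c['mtx'],d).reshape(h,w,2)
    z=c['depth'][...,None]
    P=np.concatenate([n*z,z],-1)
    Rm=cv2.Rodrigues(c['rvec'])[0]
    return (P-c['tvec'].reshape(3))@Rm
def st():
    s=env.get_state(); print({k:np.round(s[k],3).tolist() for k in ['clock','ee_pos','orientation','ft_force','ft_torque','grip_width','finger_force','q']})
    return s
E
python3 - <<'E'
from h import *
a=snap('top');b=snap('scene');w=snap('wrist')
cv2.imwrite('pics/a.png',cv2.resize(a['image'][...,::-1],(800,600),interpolation=cv2.INTER_CUBIC))
cv2.imwrite('pics/b.png',cv2.resize(b['image'][...,::-1],(800,600),interpolation=cv2.INTER_CUBIC))
st();print(env.nose_length)
E
```

```text
pics
{'clock': 0.15, 'ee_pos': [218.477, -638.362, 255.744], 'orientation': [-0.0, 0.986, 0.164, -0.0], 'ft_force': [-0.376, 0.1, 0.883], 'ft_torque': [0.054, 0.02, 0.017], 'grip_width': 0.997, 'finger_force': 0.0, 'q': [1.092, 0.427, 0.074, 1.606, -0.034, 1.111, -0.067]}
25.0
```

View pics/a.png

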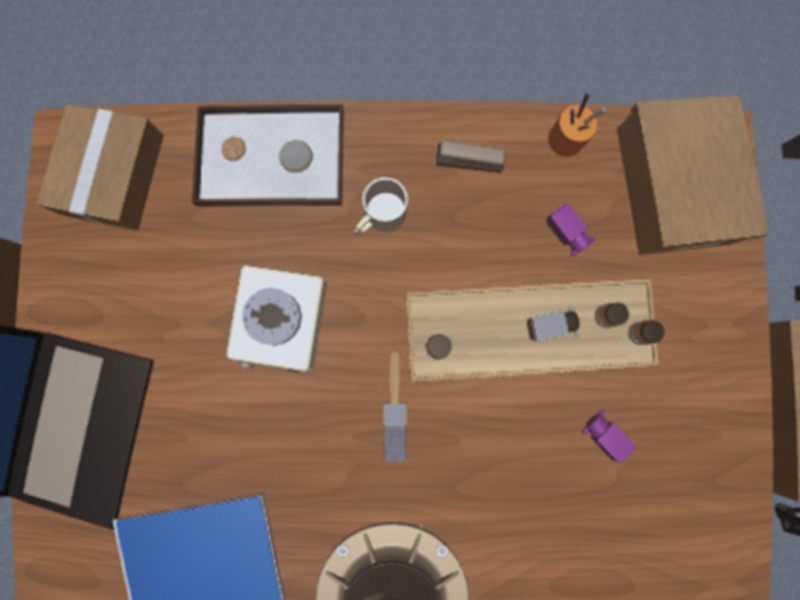

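View pics/b.png

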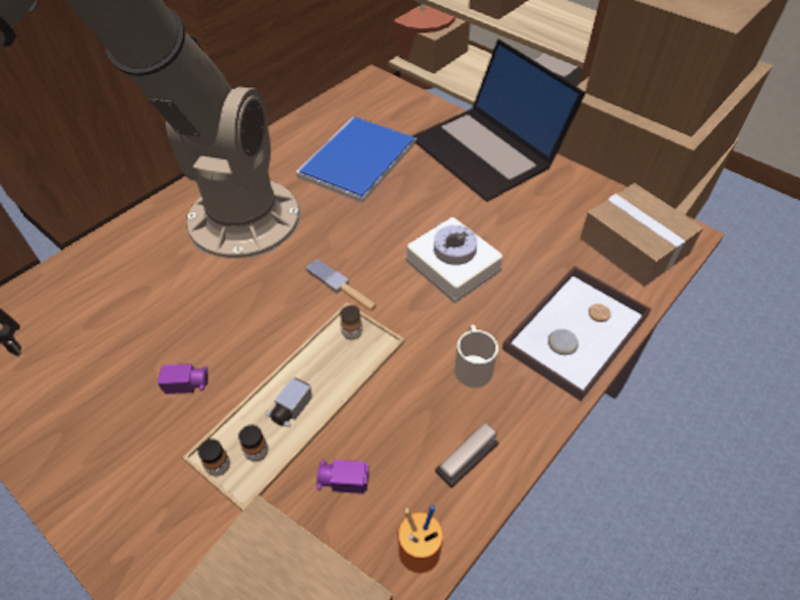

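The top view shows the steel cup at (555,325), lying between jar1 (438,346) and jar2 (612,315), with its foot to the right at (575,322). Jar3 is at (650,331), the mill at (272,317) and the mug at (385,203). Possible confusions are the two purple cups at (572,229) and (610,438); I choose the steel one in the lane and will check it in a crop.

Run:
```python
from h import *
a=load('top');P=cloud(a);s=512/800
im=a['image'][...,::-1]
c1=cv2.resize(im[175:250,255:430],(800,343),interpolation=cv2.INTER_CUBIC)
c2=cv2.resize(im[160:245,135:220],(400,400)[:2],interpolation=cv2.INTER_CUBIC)
o=np.zeros((600,800,3),np.uint8);o[:343]=c1;o[343:,:257]=cv2.resize(c2,(257,257))
cv2.imwrite('pics/c.png',o)
for n,(u,v) in dict(cup=(555,325),cap=(575,322),j1=(438,346),j2=(612,315),j3=(650,331),mill=(272,317),tl=(408,294),tr=(650,282),bl=(414,379),br=(656,363)).items():
    print(n,np.round(P[int(v*s),int(u*s)]))
# jar tops
for n,(u,v) in dict(j1=(438,346),j2=(612,315),j3=(650,331)).items():
    u,v=int(u*s),int(v*s);Q=P[v-12:v+12,u-12:u+12].reshape(-1,3);Q=Q[(Q[:,2]>66)&(Q[:,2]<90)];print(n,len(Q),((Q.min(0)+Q.max(0))/2).round(),Q.min(0).round(),Q.max(0).round())
# cup
u,v=int(557*s),int(324*s);Q=P[v-12:v+12,u-20:u+14].reshape(-1,3);M=(Q[:,2]>38)&(Q[:,2]<60)
r=cv2.minAreaRect(Q[M][:,:2].astype(np.float32));print('cup',r,M.sum(),np.median(Q[M][:,2]))
# flange
u,v=int(272*s),int(317*s);Q=P[v-30:v+30,u-30:u+30].reshape(-1,3);M=(Q[:,2]>90)&(Q[:,2]<112);print('fl',cv2.minEnclosingCircle(Q[M][:,:2].astype(np.float32)),np.median(Q[M][:,2]))
M=(Q[:,2]>60)&(Q[:,2]<85);print('box',cv2.minAreaRect(Q[M][:,:2].astype(np.float32)))
```

```text
cup [ 498. -296.   50.]
cap [ 504. -335.   45.]
j1 [461. -81.  79.]
j2 [ 515. -390.   81.]
j3 [ 487. -464.   77.]
mill [512. 208.  78.]
tl [557. -31.  18.]
tr [ 585. -503.   -2.]
bl [402. -40.  12.]
br [ 428. -497.   17.]
j1 183 [460. -83.  73.] [ 439. -104.   67.] [480. -63.  80.]
j2 167 [ 517. -403.   74.] [ 499. -422.   66.] [ 535. -383.   82.]
j3 179 [ 486. -471.   73.] [ 465. -492.   67.] [ 507. -450.   80.]
cup ((498.73553466796875, -297.5841979980469), (44.26039123535156, 88.01412200927734), 11.114564895629883) 434 48.173682220968224
fl ((509.65887451171875, 206.95333862304688), 50.70013427734375) 98.45903452151404
box ((511.427001953125, 208.50210571289062), (152.5954132080078, 168.8695526123047), 84.0229721069336)
```

View pics/c.png

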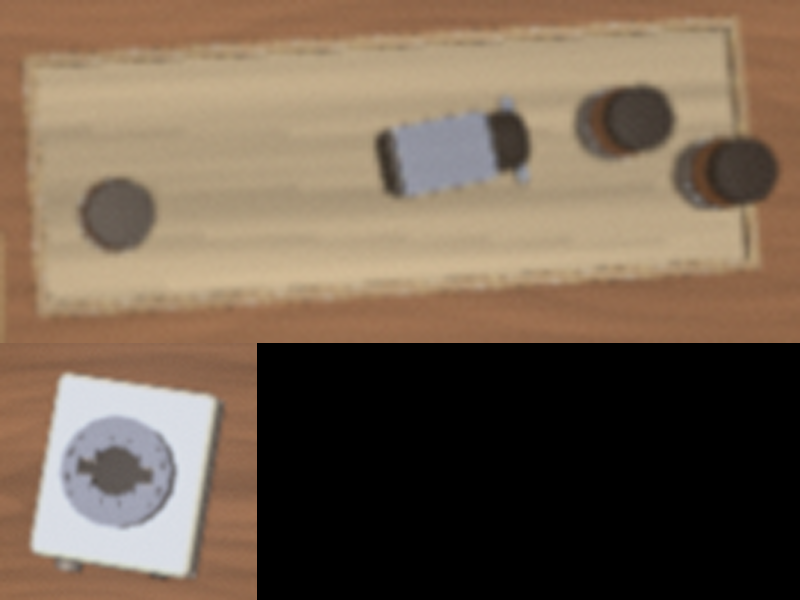

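The crop confirms it: a steel body with the cap at left (388,162), and the collar and pin at right (510,140). The mill's notches run from (78,465) to (155,478). Next I move over the cup.

```bash
cat >> h.py <<'E'
def yaw(q):  # world angle (deg) of tool y
    Rm=R.from_quat(q,scalar_first=True).as_matrix(); return np.degrees(np.arctan2(Rm[1,1],Rm[0,1]))
def plan(tgt,ty,n,f,cur=None):
    s=env.get_state(); p=np.array(s['ee_pos'],float); y=yaw(s['orientation'])
    d=(ty-y+90)%180-90
    print('pos',p.round(1),'yaw',round(y,1),'turn',round(d,1),'F',np.round(s['ft_force'],1),'T',np.round(s['ft_torque'],2),'grip',s['grip_width'],s['finger_force'],'t',s['clock'])
    step=(np.array(tgt)-p)/n; out=[]; roll=-np.radians(d)/n
    for i in range(n):
        a=np.radians(y+d*i/n); Y=np.array([np.cos(a),np.sin(a),0]);X=np.array([-np.sin(a),np.cos(a),0]) # X=Y x Z, Z=-z
        X=np.cross(Y,[0,0,-1])
        out.append(f"{f} {step@X/10:.2f} {step@Y/10:.2f} {-step[2]/10:.2f} {roll:.3f}")
    print('; '.join(out))
E
python3 -c "
from h import *
plan([495,-275,230],11.1,20,8.5)"
```

```text
pos [ 218.5 -638.4  255.7] yaw -71.1 turn 82.2 F [-0.4  0.1  0.9] T [0.05 0.02 0.02] grip 0.9967165275958317 0.0 t 0.15
8.5 1.90 -1.27 0.13 -0.072; 8.5 1.98 -1.13 0.13 -0.072; 8.5 2.06 -0.99 0.13 -0.072; 8.5 2.12 -0.84 0.13 -0.072; 8.5 2.18 -0.68 0.13 -0.072; 8.5 2.22 -0.52 0.13 -0.072; 8.5 2.25 -0.36 0.13 -0.072; 8.5 2.27 -0.20 0.13 -0.072; 8.5 2.28 -0.04 0.13 -0.072; 8.5 2.28 0.13 0.13 -0.072; 8.5 2.26 0.29 0.13 -0.072; 8.5 2.24 0.45 0.13 -0.072; 8.5 2.20 0.61 0.13 -0.072; 8.5 2.15 0.77 0.13 -0.072; 8.5 2.09 0.92 0.13 -0.072; 8.5 2.02 1.07 0.13 -0.072; 8.5 1.94 1.21 0.13 -0.072; 8.5 1.85 1.34 0.13 -0.072; 8.5 1.75 1.47 0.13 -0.072; 8.5 1.64 1.59 0.13 -0.072
```

Call:
play_rows(rows="8.5 1.9 -1.3 0.13 -0.072; 8.5 2.0 -1.1 0.13 -0.072; 8.5 2.1 -1.0 0.13 -0.072; 8.5 2.1 -0.8 0.13 -0.072; 8.5 2.2 -0.7 0.13 -0.072; 8.5 2.2 -0.5 0.13 -0.072; 8.5 2.25 -0.4 0.13 -0.072; 8.5 2.3 -0.2 0.13 -0.072; 8.5 2.3 0 0.13 -0.072; 8.5 2.3 0.1 0.13 -0.072")

```text
clock: 1.15
ee_pos: [358.6, -454.8, 243.3]
orientation: [0.0, 0.864, 0.504, 0.0]
ft_force: [0.0, 0.6, -0.2]
grip_width: 0.99
finger_force: 0.0
```

Call:
play_rows(rows="8.5 2.3 0.3 0.13 -0.072; 8.5 2.2 0.5 0.13 -0.072; 8.5 2.2 0.6 0.13 -0.072; 8.5 2.15 0.8 0.13 -0.072; 8.5 2.1 0.9 0.13 -0.072; 8.5 2.0 1.1 0.13 -0.072; 8.5 1.9 1.2 0.13 -0.072; 8.5 1.85 1.3 0.13 -0.072; 8.5 1.75 1.5 0.13 -0.072; 8.5 1.6 1.6 0.13 -0.072")

```text
clock: 2.15
ee_pos: [496.9, -273.6, 230.3]
orientation: [0.0, 0.631, 0.776, 0.0]
ft_force: [0.4, 0.7, 1.3]
grip_width: 0.996
finger_force: 0.0
```

Run:
```python
from h import *
w=snap('wrist','w1')
cv2.imwrite('pics/d.png',cv2.resize(w['image'][...,::-1],(800,600),interpolation=cv2.INTER_CUBIC))
P=cloud(w);Q=P.reshape(-1,3)
M=(Q[:,2]>43)&(Q[:,2]<60)&(np.abs(Q[:,0]-498)<60)&(np.abs(Q[:,1]+297)<70)&(w['depth'].ravel()>0)
print(M.sum(),cv2.minAreaRect(Q[M][:,:2].astype(np.float32)),np.median(Q[M][:,2]))
hsv=cv2.cvtColor(w['image'],cv2.COLOR_RGB2HSV).reshape(-1,3)
plan([495,-275,100],11.1,5,8.5)
```

```text
3602 ((502.4232177734375, -297.79315185546875), (43.42890930175781, 90.1439437866211), 10.9405517578125) 49.25064157818322
pos [ 499.2 -270.1  230.1] yaw 12.2 turn -1.1 F [ 2.2  4.2 -0.7] T [ 0.18 -0.15 -0.04] grip 0.9951447228517265 0.0 t 2.2
8.5 -0.08 -0.10 2.60 0.004; 8.5 -0.08 -0.10 2.60 0.004; 8.5 -0.08 -0.10 2.60 0.004; 8.5 -0.08 -0.10 2.60 0.004; 8.5 -0.08 -0.10 2.60 0.004
```

View pics/d.png

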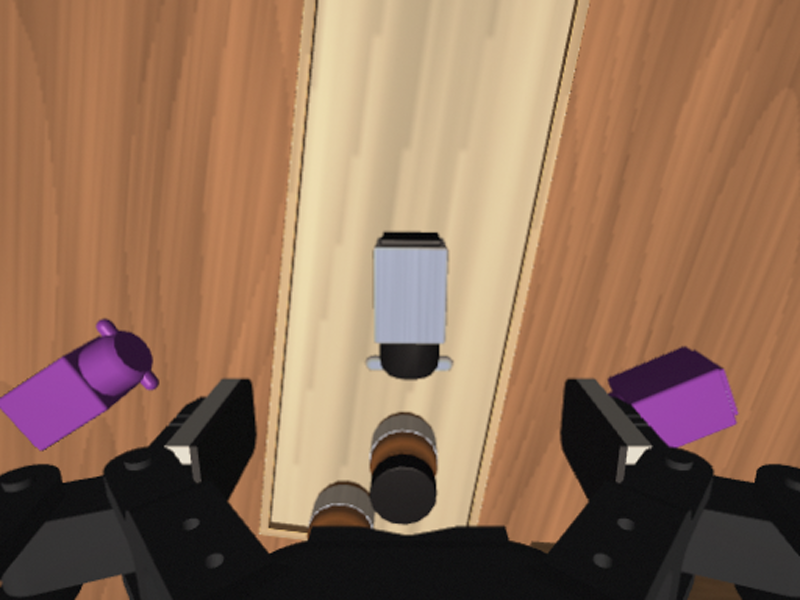

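The wrist view shows the steel top face with corners at (376,247), (447,247), (445,345) and (374,343); the foot and pin are at (410,360).

```bash
cat >> h.py <<'E'
def ray(c,pts,z):
    p=np.array(pts,float).reshape(-1,1,2)*0.64
    n=cv2.undistortPoints(p,c['mtx'],np.array([float(c['k1']),0,0,0,0])).reshape(-1,2)
    Rm=cv2.Rodrigues(c['rvec'])[0]; d=np.c_[n,np.ones(len(n))]@Rm; o=-Rm.T@c['tvec'].reshape(3)
    return o+d*((z-o[2])/d[:,2])[:,None]
E
python3 - <<'E'
from h import *
w=load('w1')
q=ray(w,[(376,247),(447,247),(445,345),(374,343)],50);print(q.round(1))
t=(q[0]+q[1])/2;b=(q[2]+q[3])/2;ax=(t-b)/np.linalg.norm(t-b);print('len',np.linalg.norm(t-b),'wid',np.linalg.norm(q[0]-q[1]),'axis ang',np.degrees(np.arctan2(ax[1],ax[0])))
mid=(t+b)/2-11*ax;print('cup_mid',mid,'grasp70',mid+25*ax)
g=mid+25*ax;plan([g[0],g[1],100],np.degrees(np.arctan2(ax[1],ax[0]))-90,5,8.5)
E
```

```text
[[ 475.1 -261.3   50. ]
 [ 515.5 -252.9   50. ]
 [ 527.8 -312.    50. ]
 [ 485.  -319.6   50. ]]
len 59.77537656712883 wid 41.22784683941005 axis ang 100.69453365257151
cup_mid [ 502.8954631  -297.24615274   50.        ] grasp70 [ 498.25614141 -272.68039009   50.        ]
pos [ 499.2 -270.1  230.1] yaw 12.2 turn -1.5 F [ 2.2  4.2 -0.7] T [ 0.18 -0.15 -0.04] grip 0.9951447228517265 0.0 t 2.2
8.5 -0.05 -0.03 2.60 0.005; 8.5 -0.05 -0.03 2.60 0.005; 8.5 -0.05 -0.03 2.60 0.005; 8.5 -0.05 -0.03 2.60 0.005; 8.5 -0.05 -0.03 2.60 0.005
```

Call:
play_rows(rows="8.5 -0.05 -0.05 3 0.005; 8.5 -0.05 -0.05 3 0.005; 8.5 -0.05 -0.05 3 0.005; 8.5 -0.05 0 3 0.005; 8.5 -0.05 0 3 0.005; 8.5 0 0 2 0; 8.5 0 0 1.2 0; 8.5 0 0 0.9 0; 8.5 0 0 0.2 0; 8.5 0 0 0 0")

```text
clock: 3.2
ee_pos: [495.1, -277.9, 37.7]
orientation: [0.0, 0.643, 0.766, 0.0]
ft_force: [0.3, -0.6, -0.0]
grip_width: 0.995
finger_force: 0.0
```

```bash
python3 -c "
from h import *
plan([498.3,-272.7,36],10.7,2,8.5)"
```

```text
pos [ 495.1 -277.9   37.7] yaw 10.0 turn 0.7 F [ 0.3 -0.6 -0. ] T [ 0.04  0.   -0.03] grip 0.9954986435933513 0.0 t 3.2
8.5 0.23 0.20 0.09 -0.006; 8.5 0.23 0.20 0.09 -0.006
```

Call:
play_rows(rows="8.5 0.25 0.2 0.1 -0.006; 8.5 0.2 0.2 0.1 -0.006; 6 0 0 0 0; 4 0 0 0 0; 4 0 0 0 0; 4 0 0 0 0; 4 0 0 0 0", newtons=20)

```text
clock: 3.9
ee_pos: [498.0, -272.9, 35.6]
orientation: [0.0, 0.638, 0.77, 0.0]
ft_force: [-0.8, 1.1, 5.9]
grip_width: 0.515
finger_force: 22.0
```

```bash
python3 -c "
from h import *
plan([498.3,-272.7,36],10.7,2,4)"
```

```text
pos [ 498.  -272.9   35.6] yaw 10.6 turn 0.1 F [-0.8  1.1  5.9] T [ 0.14  0.24 -0.04] grip 0.5148951973002299 22.00756072998047 t 3.9
4 0.01 0.02 -0.02 -0.000; 4 0.01 0.02 -0.02 -0.000
```

Call:
play_rows(rows="4 0 0 -0.2 0; 4 0.5 0 0 0; 4 1 0 0 0; 4 1 0 0 0; 4 1 0 0 0; 4 1 0 0 0; 4 1 0 0 0; 4 0.5 0 0 0; 4 0 0 0 0")

```text
clock: 4.8
ee_pos: [486.8, -212.9, 37.4]
orientation: [-0.0, 0.638, 0.77, 0.0]
ft_force: [0.0, 0.2, -2.2]
grip_width: 0.513
finger_force: 21.4
```

Run:
```python
from h import *
plan([498.3,-272.7,36],10.7,1,4)
import numpy as np
th=np.radians(15.9+np.arange(0,91,5)); p=7.28*np.c_[np.cos(th),np.sin(th)]
print(np.diff(p,axis=0).round(2).tolist())
```

```text
pos [ 486.8 -212.9   37.4] yaw 10.7 turn -0.0 F [ 0.   0.2 -2.2] T [ 0.04 -0.02 -0.02] grip 0.5132058659803448 21.38972282409668 t 4.8
4 -6.09 0.02 0.14 0.000
[[-0.2, 0.6], [-0.25, 0.58], [-0.3, 0.56], [-0.35, 0.53], [-0.39, 0.5], [-0.44, 0.46], [-0.47, 0.42], [-0.51, 0.38], [-0.54, 0.33], [-0.57, 0.28], [-0.59, 0.23], [-0.61, 0.18], [-0.62, 0.13], [-0.63, 0.07], [-0.63, 0.02], [-0.63, -0.04], [-0.63, -0.09], [-0.62, -0.15]]
```

Call:
play_rows(rows="4 0 0 -0.5 0; 4 0 0 -0.5 0; 4.36 0 0 -0.5 0; 4.36 0 0 -0.5 0; 4.36 0 0 0 0; 4.36 0 0 0 0", newtons=20)

```text
clock: 5.4
ee_pos: [486.9, -213.9, 57.5]
orientation: [0.0, 0.638, 0.77, 0.0]
ft_force: [-0.3, 0.2, -2.4]
grip_width: 0.509
finger_force: 21.4
```

Run:
```python
from h import *
plan([498.3,-272.7,36],10.7,1,4)
w=snap('wrist','w2')
cv2.imwrite('pics/e.png',w['image'][...,::-1])
```

```text
pos [ 486.9 -213.9   57.5] yaw 10.6 turn 0.1 F [-0.3  0.2 -2.4] T [-0.03  0.02  0.07] grip 0.5091891175469602 21.401457488536835 t 5.4
4 -5.99 0.04 2.15 -0.001
```

View pics/e.png

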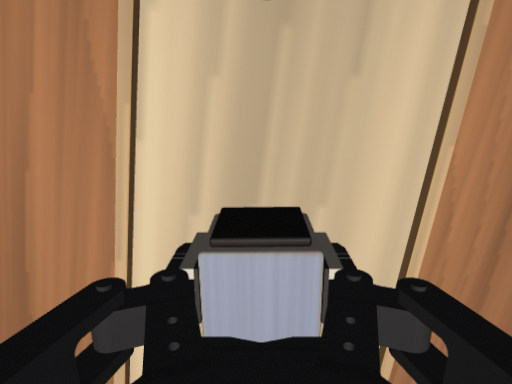

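```bash
cat >> h.py <<'E'
def tilt(c):
    P=cloud(c); Q=P[265:330,212:312].reshape(-1,3); Q=Q[np.isfinite(Q).all(1)&(c['depth'][265:330,212:312].ravel()>0)]
    m=Q.mean(0); 
    for _ in range(3):
        _,_,V=np.linalg.svd(Q-Q.mean(0),full_matrices=False); e=np.abs((Q-Q.mean(0))@V[2]); Q=Q[e<2*e.std()+1e-6]
    n=V[2]*np.sign(V[2][2]); print('normal',n.round(3),'tilt',np.degrees(np.arccos(n[2])).round(1),'c',Q.mean(0).round(1))
E
python3 - <<'E'
from h import *
tilt(load('w2'))
E
```

```text
normal [-0.001 -0.006  1.   ] tilt 0.4 c [ 486.9 -215.2   71.3]
```

Call:
play_rows(rows="4.4 0 0 0 0; 4.4 0 0 0 0; 4.42 0 0 0 0; 4.42 0 0 0 0", newtons=20)

```text
clock: 5.85
ee_pos: [486.9, -213.8, 57.3]
orientation: [-0.0, 0.638, 0.77, 0.0]
ft_force: [-0.7, 0.9, -0.1]
grip_width: 0.518
finger_force: 0.1
```

Run:
```python
from h import *
plan([498.3,-272.7,36],10.7,1,4)
tilt(snap('wrist','w3'))
```

```text
pos [ 486.9 -213.8   57.3] yaw 10.7 turn 0.0 F [-0.7  0.9 -0.1] T [0.04 0.1  0.01] grip 0.5175505027067131 0.11390163330361247 t 5.85
4 -6.00 0.03 2.13 -0.001
normal [ 0.001 -0.005  1.   ] tilt 0.3 c [ 489.2 -228.9   49.4]
```

Call:
play_rows(rows="5.2 0 0 0 0; 5.2 0.8 0 -0.2 0; 5.2 0.9 0 -0.2 0; 5.2 0 0 0.7 0; 5.2 0 0 0.7 0; 5.2 0 0 0 0; 4.2 0 0 0 0; 4.2 0 0 0 0; 4.2 0 0 0 0; 4.2 0 0 0 0", newtons=20)

```text
clock: 6.9
ee_pos: [483.7, -197.2, 47.3]
orientation: [-0.0, 0.638, 0.77, 0.0]
ft_force: [0.3, 0.7, -0.9]
grip_width: 0.512
finger_force: 20.8
```

Call:
play_rows(rows="4.2 0 0 -0.5 0; 4.2 0 0 -1 0; 4.2 0 0 -0.5 0; 4.2 0 0 0 0; 4.2 0 0 0 0", newtons=20)

```text
clock: 7.4
ee_pos: [483.8, -197.2, 67.6]
orientation: [0.0, 0.638, 0.77, 0.0]
ft_force: [0.9, 0.1, -1.4]
grip_width: 0.514
finger_force: 20.8
```

Run:
```python
from h import *
plan([498.3,-272.7,36],10.7,1,4)
c=snap('wrist','w4');tilt(c)
cv2.imwrite('pics/f.png',c['image'][...,::-1])
```

```text
pos [ 483.8 -197.2   67.6] yaw 10.6 turn 0.1 F [ 0.9  0.1 -1.4] T [ 0.05 -0.02 -0.01] grip 0.5138472248194061 20.836375951766968 t 7.4
4 -7.69 0.03 3.16 -0.001
normal [-0.006  0.023  1.   ] tilt 1.4 c [ 485.6 -208.2   70.1]
```

View pics/f.png

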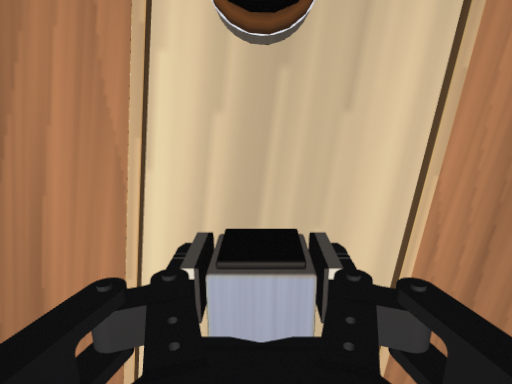

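Call:
play_rows(rows="4.38 0 0 0 0; 4.38 0 0 0 0; 4.38 0 0 0 0")

```text
clock: 7.75
ee_pos: [483.6, -197.0, 67.2]
orientation: [-0.0, 0.638, 0.77, -0.0]
ft_force: [0.1, 0.1, -1.6]
grip_width: 0.511
finger_force: 9.0
```

Call:
play_rows(rows="4.39 0 0 0 0; 4.39 0 0 0 0")

```text
clock: 7.95
ee_pos: [483.7, -197.1, 67.3]
orientation: [-0.0, 0.638, 0.77, 0.0]
ft_force: [-0.6, -0.3, -0.8]
grip_width: 0.515
finger_force: 4.2
```

Run:
```python
from h import *
plan([498.3,-272.7,36],10.7,1,4)
tilt(snap('wrist','w4'))
```

```text
pos [ 483.7 -197.1   67.3] yaw 10.7 turn 0.0 F [-0.6 -0.3 -0.8] T [0.   0.06 0.03] grip 0.5154652191774284 4.216160327196121 t 7.95
4 -7.70 0.04 3.13 -0.001
normal [ 0.042 -0.219  0.975] tilt 12.9 c [ 486.3 -213.6   64.9]
```

Call:
play_rows(rows="4.39 0 0 -0.2 0; 4.39 0 0 -0.3 0; 4.39 0 0 -0.4 0; 4.39 0 0 -0.5 0; 4.39 0 0 -0.5 0; 4.39 0 0 -0.5 0; 4.39 0 0 -0.5 0; 4.39 0 0 -0.3 0; 4.39 0 0 0 0; 4.39 0 0 0 0")

```text
clock: 9.0
ee_pos: [483.6, -197.1, 99.3]
orientation: [-0.0, 0.638, 0.77, 0.0]
ft_force: [0.5, -0.1, -2.8]
grip_width: 0.518
finger_force: 3.5
```

Run:
```python
from h import *
plan([498.3,-272.7,36],10.7,1,4)
c=snap('wrist','w5');tilt(c)
cv2.imwrite('pics/g.png',np.hstack([c['image'][200:,150:370],snap('scene','s5')['image'][200:300,100:300][:,:220].repeat(1,0).__class__(0) if 0 else cv2.resize(snap('scene','s5')['image'][200:310,110:270],(268,184))])[...,::-1])
```

```text
pos [ 483.6 -197.1   99.3] yaw 10.7 turn 0.0 F [ 0.5 -0.1 -2.8] T [ 0.03  0.03 -0.01] grip 0.5176440599888625 3.5448165982961655 t 9.0
4 -7.70 0.04 6.33 -0.001
normal [ 0.149 -0.719  0.679] tilt 47.3 c [ 489.7 -233.3   64.1]
```

View pics/g.png

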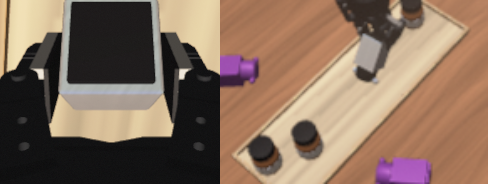

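Call:
play_rows(rows="4.39 0 0 -0.6 0; 4.394 0 0 0 0; 4.394 0 0 0 0; 4.394 0 0 0 0")

```text
clock: 9.5
ee_pos: [483.8, -197.1, 105.5]
orientation: [0.0, 0.638, 0.77, 0.0]
ft_force: [0.0, 0.3, 1.4]
grip_width: 0.516
finger_force: 2.2
```

Run:
```python
from h import *
plan([498.3,-272.7,36],10.7,1,4)
c=snap('wrist','w6')
P=cloud(c).reshape(-1,3);s=env.get_state()['ee_pos']
a=np.radians(10.7);X=np.array([-np.sin(a),np.cos(a),0]);Y=np.array([np.cos(a),np.sin(a),0])
d=P-np.array(s);x=d@X;y=d@Y;m=(abs(y)<17)&(x>-70)&(x<60)&(P[:,2]<125)&(P[:,2]>25)
x=x[m];z=P[m,2]
for b in np.arange(-70,60,6):
    k=(x>=b)&(x<b+6)
    if k.sum()>5: print(b,k.sum(),np.percentile(z[k],[5,50,95]).round(1))
```

```text
pos [ 483.8 -197.1  105.5] yaw 10.7 turn 0.0 F [0.  0.3 1.4] T [ 0.09  0.02 -0.05] grip 0.5163592011733465 2.1641824766993523 t 9.5
4 -7.70 0.03 6.95 -0.001
-16 575 [96.9 97.9 98.9]
-10 883 [ 98.1 100.  101.2]
-4 1277 [96.4 98.  99.7]
2 1295 [93.7 95.4 97.1]
8 1242 [91.1 92.8 94.4]
14 1235 [88.6 90.2 91.9]
20 1430 [81.4 87.  89.1]
26 139 [79.5 80.8 82.4]
```

Call:
play_rows(rows="4.39 -0.2 0 0 0; 4.39 -0.4 0 0 0; 4.39 -0.4 0 0 0; 4.39 -0.4 0 0 0; 4.39 -0.4 0 0 0; 4.39 -0.4 0 0.05 0; 4.39 -0.4 0 0.05 0; 4.39 -0.4 0 0.1 0; 4.39 -0.4 0 0.1 0; 4.39 0 0 0 0")

```text
clock: 10.55
ee_pos: [490.1, -231.0, 102.2]
orientation: [0.0, 0.639, 0.77, 0.0]
ft_force: [0.8, -0.1, 0.7]
grip_width: 0.516
finger_force: 2.5
```

```bash
cat > cap.py <<'E'
from h import *
import sys
plan([498.3,-272.7,36],10.7,1,4)
c=snap('wrist',sys.argv[1])
P=cloud(c).reshape(-1,3);s=env.get_state()
a=np.radians(yaw(s['orientation']));X=np.array([-np.sin(a),np.cos(a),0]);Y=np.array([np.cos(a),np.sin(a),0])
d=P-np.array(s['ee_pos']);x=d@X;y=d@Y;m=(abs(y)<16)&(x>-70)&(x<60)&(P[:,2]<125)&(P[:,2]>25)
x=x[m];z=P[m,2]
for b in np.arange(-70,60,6):
    k=(x>=b)&(x<b+6)
    if k.sum()>5: print(b,k.sum(),np.percentile(z[k],[5,50,95]).round(1))
E
python3 cap.py w7
```

```text
pos [ 490.1 -231.   102.2] yaw 10.6 turn 0.1 F [ 0.8 -0.1  0.7] T [-0.15 -0.1   0.03] grip 0.5163152433393564 2.4848442524671555 t 10.55
4 -4.25 0.04 6.62 -0.001
-16 332 [90.6 94.7 96. ]
-10 972 [94.6 95.5 96.4]
-4 1014 [94.6 95.6 96.4]
2 1036 [94.6 95.5 96.5]
8 1090 [94.5 95.4 96.4]
14 1126 [94.5 95.5 96.4]
20 1400 [90.7 94.7 96.2]
26 2195 [39.5 74.3 91.2]
```

Call:
play_rows(rows="6 0 0 0 0; 6 0 0 0 0; 6 0 0 0 0; 6 0 0 0 0; 6 0 0 0 0; 6 0 0 0 0; 6 0 0 0 0; 6 0 0 0 0")

```text
clock: 11.4
ee_pos: [490.0, -230.5, 102.3]
orientation: [-0.0, 0.638, 0.77, 0.0]
ft_force: [0.3, 0.5, 1.0]
grip_width: 0.702
finger_force: 0.0
```

Run:
```python
from h import *
plan([498.3,-272.7,36],10.7,1,4)
c=snap('wrist','w8')
P=cloud(c).reshape(-1,3)
m=(P[:,2]>92)&(P[:,2]<99)&(np.hypot(P[:,0]-489,P[:,1]+226)<28)
im=c['image'].reshape(-1,3);m&=im.max(1)<60
Q=P[m];print(m.sum(),cv2.minAreaRect(Q[:,:2].astype(np.float32)),np.median(Q[:,2]))
A=np.c_[Q[:,:2]-Q[:,:2].mean(0),np.ones(len(Q))];print(np.linalg.lstsq(A,Q[:,2],rcond=None)[0])
```

```text
pos [ 490.  -230.5  102.3] yaw 10.7 turn 0.0 F [0.3 0.5 1. ] T [-0.02  0.    0.  ] grip 0.7015763139263619 0.0 t 11.4
4 -4.30 0.04 6.63 -0.001
5928 ((488.579833984375, -225.08071899414062), (35.42572021484375, 36.706478118896484), 10.613351821899414) 95.38812865228505
[ 9.65220780e-04 -7.58574146e-03  9.53666773e+01]
```

Call:
play_rows(rows="6 0.3 0 0.3 0; 6 0.26 -0.04 0.5 0; 6 0 0 0.7 0; 6 0 0 0.7 0; 6 0 0 0.6 0; 6 0 0 0.2 0; 4 0 0 0 0; 4 0 0 0 0; 4 0 0 0 0; 4 0 0 0 0", newtons=50)

```text
clock: 12.45
ee_pos: [488.6, -225.1, 72.5]
orientation: [0.0, 0.638, 0.77, 0.0]
ft_force: [0.2, 0.4, -0.8]
grip_width: 0.512
finger_force: 50.9
```

Run:
```python
from h import *
plan([488.6,-225.1,250],11,5,4)
```

```text
pos [ 488.6 -225.1   72.5] yaw 10.6 turn 0.4 F [ 0.2  0.4 -0.8] T [ 0.02 -0.02 -0.01] grip 0.5116619774257163 50.883187651634216 t 12.45
4 0.00 0.00 -3.55 -0.001; 4 0.00 0.00 -3.55 -0.001; 4 0.00 0.00 -3.55 -0.001; 4 0.00 0.00 -3.55 -0.001; 4 0.00 0.00 -3.55 -0.001
```

Call:
play_rows(rows="4 0 0 -1 0; 4 0 0 -3 0; 4 0 0 -3.5 0; 4 0 0 -3.5 0; 4 0 0 -3.5 0; 4 0 0 -2 0; 4 0 0 -1 0")

```text
clock: 13.15
ee_pos: [489.1, -225.2, 250.1]
orientation: [0.002, 0.638, 0.77, 0.0]
ft_force: [-0.0, -0.2, -2.6]
grip_width: 0.503
finger_force: 51.5
```

Run:
```python
from h import *
plan([605,205,250],84,20,4);print(np.round(env.get_state()['q'],2))
```

```text
pos [ 489.1 -225.2  250.1] yaw 10.7 turn 73.3 F [-0.  -0.2 -2.6] T [-0.02 -0.02 -0.  ] grip 0.5028514296140979 51.484689116477966 t 13.15
4 2.01 0.97 0.00 -0.064; 4 1.94 1.09 0.00 -0.064; 4 1.87 1.22 0.00 -0.064; 4 1.79 1.33 0.00 -0.064; 4 1.70 1.44 0.00 -0.064; 4 1.60 1.55 0.00 -0.064; 4 1.50 1.65 0.00 -0.064; 4 1.39 1.74 0.00 -0.064; 4 1.28 1.83 0.00 -0.064; 4 1.16 1.90 0.00 -0.064; 4 1.03 1.97 0.00 -0.064; 4 0.90 2.04 0.00 -0.064; 4 0.77 2.09 0.00 -0.064; 4 0.64 2.14 0.00 -0.064; 4 0.50 2.17 0.00 -0.064; 4 0.36 2.20 0.00 -0.064; 4 0.22 2.22 0.00 -0.064; 4 0.07 2.23 0.00 -0.064; 4 -0.07 2.23 0.00 -0.064; 4 -0.21 2.22 0.00 -0.064
[ 0.65  0.23 -0.39  1.9   0.1   1.02  0.4 ]
```

Call:
play_rows(rows="4 2 1 0 -0.064; 4 1.95 1.1 0 -0.064; 4 1.9 1.2 0 -0.064; 4 1.8 1.3 0 -0.064; 4 1.7 1.45 0 -0.064; 4 1.6 1.55 0 -0.064; 4 1.5 1.65 0 -0.064; 4 1.4 1.75 0 -0.064; 4 1.3 1.8 0 -0.064; 4 1.15 1.9 0 -0.064")

```text
clock: 14.15
ee_pos: [546.4, -7.6, 247.4]
orientation: [0.0, 0.361, 0.932, 0.0]
ft_force: [0.2, -0.3, -1.9]
grip_width: 0.508
finger_force: 51.5
```

Call:
play_rows(rows="4 1 2 0 -0.064; 4 0.9 2 0 -0.064; 4 0.75 2.1 0 -0.064; 4 0.65 2.1 0 -0.064; 4 0.5 2.2 0 -0.064; 4 0.35 2.2 0 -0.064; 4 0.2 2.2 0 -0.064; 4 0.1 2.2 0 -0.064; 4 -0.1 1.5 0 -0.064; 4 -0.2 1 0 -0.064")

```text
clock: 15.15
ee_pos: [600.8, 188.2, 247.3]
orientation: [-0.0, 0.049, 0.999, 0.0]
ft_force: [-0.4, 0.5, -1.7]
grip_width: 0.508
finger_force: 51.5
```

Call:
play_rows(rows="4 0 0 0 0; 4 0 0 0 0; 4 0 0 0 0")

```text
clock: 15.45
ee_pos: [600.6, 185.2, 247.3]
orientation: [-0.0, 0.053, 0.999, -0.0]
ft_force: [0.8, -0.4, -2.4]
grip_width: 0.505
finger_force: 51.5
```

Run:
```python
from h import *
plan([605,205,250],84,1,4);print(np.round(env.get_state()['q'],2))
w=snap('wrist','m1')
cv2.imwrite('pics/h.png',cv2.resize(w['image'][...,::-1],(800,600),interpolation=cv2.INTER_CUBIC))
Q=cloud(w).reshape(-1,3)
M=(Q[:,2]>94)&(Q[:,2]<106)&(np.hypot(Q[:,0]-510,Q[:,1]-207)<58);print('fl',M.sum(),cv2.minEnclosingCircle(Q[M][:,:2].astype(np.float32)),np.median(Q[M][:,2]))
```

```text
pos [600.6 185.2 247.3] yaw 83.9 turn 0.1 F [ 0.8 -0.4 -2.4] T [ 0.01 -0.02  0.02] grip 0.5054590617663686 51.46427929401398 t 15.45
4 -0.23 2.01 -0.27 -0.002
[ 0.16  0.45 -0.75  1.69  0.34  1.13  0.78]
fl 10329 ((512.9891967773438, 208.2112274169922), 50.098453521728516) 99.35106306512466
```

View pics/h.png

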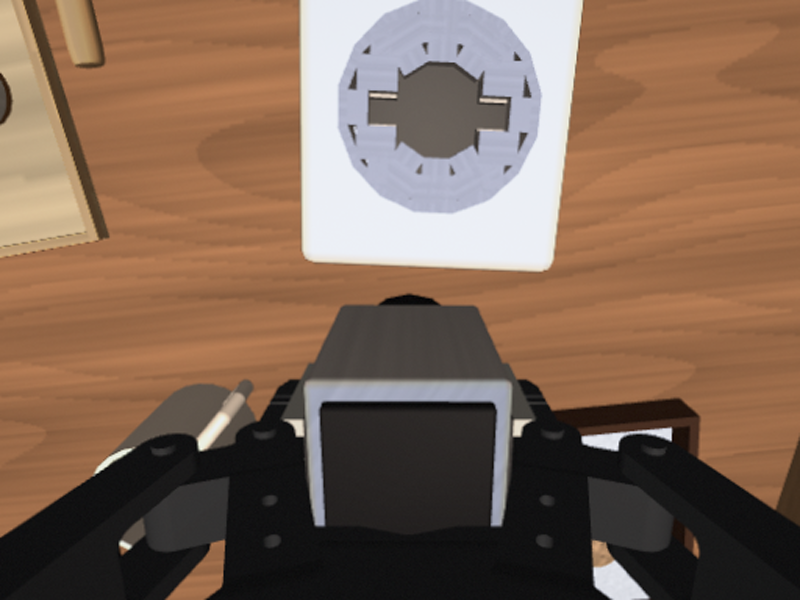

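The wrist view shows the flange centred near (440,108), with the notch ends at (368.5,108) and (510.5,113.5). The cup's cap edge runs from (322,403) to (496,403), and its steel edge from (305,380) to (511,380).

Run:
```python
from h import *
w=load('m1')
q=ray(w,[(368.5,108),(510.5,113.5)],100);print('notch ends',q.round(1),np.linalg.norm(q[0]-q[1]),'mid',q.mean(0).round(1),'ang',np.degrees(np.arctan2(*(q[1]-q[0])[1::-1])))
q=ray(w,[(369,92),(368,124),(511,97),(510,130)],100);print(q.round(1))
im=w['image'];P=cloud(w);hs=cv2.cvtColor(im,cv2.COLOR_RGB2HSV).reshape(-1,3);Q=P.reshape(-1,3)
M=((Q[:,2]>96.5)&(Q[:,2]<104)&(np.hypot(Q[:,0]-512,Q[:,1]-207)<56))
h=cv2.convexHull(Q[M][:,:2].astype(np.float32));print('ellipse',cv2.fitEllipse(h))
k=M.reshape(384,512).astype(np.uint8);k=cv2.morphologyEx(k,cv2.MORPH_CLOSE,np.ones((3,3)))
cs,_=cv2.findContours(k,cv2.RETR_CCOMP,cv2.CHAIN_APPROX_NONE)
for c in cs:
    if len(c)>60:
        r=ray(w,c.reshape(-1,2)/0.64,100)[:,:2].astype(np.float32);print(len(c),cv2.minEnclosingCircle(r),cv2.minAreaRect(r),r.mean(0))
q=ray(w,[(322,403),(496,403)],270.8);print('cap edge',q.round(1),q.mean(0).round(1),np.degrees(np.arctan2(*(q[1]-q[0])[1::-1])))
q=ray(w,[(305,380),(511,380)],266.8);print('steel edge',q.round(1),q.mean(0).round(1))
```

```text
notch ends [[508.3 174.9 100. ]
 [518.  242.9 100. ]] 68.69727793498144 mid [513.2 208.9 100. ] ang 81.83550221842462
[[501.1 176.1 100. ]
 [515.6 173.8 100. ]
 [510.6 243.6 100. ]
 [525.6 242.3 100. ]]
ellipse ((512.9597778320312, 208.23477172851562), (98.85187530517578, 99.32892608642578), 40.86463928222656)
383 ((512.78369140625, 207.96728515625), 49.96940231323242) ((513.4113159179688, 208.25942993164062), (98.01729583740234, 96.90406036376953), 83.9228744506836) [511.50912 208.52167]
271 ((512.1465454101562, 207.90565490722656), 35.39433288574219) ((513.2985229492188, 207.88662719726562), (69.44905853271484, 44.98441696166992), 82.71916961669922) [512.62646 207.40408]
cap edge [[578.8 169.4 270.8]
 [582.5 203.8 270.8]] [580.6 186.6 270.8] 83.92820452036187
steel edge [[575.3 165.8 266.8]
 [579.7 207.7 266.8]] [577.5 186.7 266.8]
```

Run:
```python
from h import *
plan([513.9,208.7,185],82.5,10,4)
```

```text
pos [600.6 185.1 247.3] yaw 83.9 turn -1.4 F [ 0.2 -1.  -1.3] T [ 0.04 -0.02  0.01] grip 0.5119897230550506 51.46420240402222 t 15.5
4 0.89 0.14 0.62 0.002; 4 0.89 0.14 0.62 0.002; 4 0.89 0.14 0.62 0.002; 4 0.89 0.14 0.62 0.002; 4 0.89 0.13 0.62 0.002; 4 0.89 0.13 0.62 0.002; 4 0.89 0.13 0.62 0.002; 4 0.89 0.13 0.62 0.002; 4 0.89 0.13 0.62 0.002; 4 0.89 0.12 0.62 0.002
```

Call:
play_rows(rows="4 0.5 0.1 0.3 0.003; 4 1 0.15 0.6 0.003; 4 1.1 0.15 0.8 0.003; 4 1.1 0.15 0.8 0.003; 4 1.1 0.15 0.8 0.003; 4 1.1 0.15 0.8 0.003; 4 1.1 0.15 0.8 0.003; 4 1 0.15 0.7 0.003; 4 0.6 0.1 0.4 0; 4 0.3 0.1 0.2 0")

```text
clock: 16.5
ee_pos: [513.1, 209.8, 185.0]
orientation: [-0.0, 0.064, 0.998, -0.0]
ft_force: [0.8, 0.5, -1.6]
grip_width: 0.514
finger_force: 51.5
```

Call:
play_rows(rows="4 0 0 0 0; 4 0 0 0 0")

```text
clock: 16.7
ee_pos: [514.3, 209.6, 185.6]
orientation: [0.0, 0.064, 0.998, 0.0]
ft_force: [-0.2, 1.0, -2.4]
grip_width: 0.512
finger_force: 51.5
```

Run:
```python
from h import *
plan([513.9,208.7,175],82.5,1,4)
```

```text
pos [514.3 209.6 185.6] yaw 82.6 turn -0.1 F [-0.2  1.  -2.4] T [0.04 0.01 0.03] grip 0.5117832350289236 51.46361231803894 t 16.7
4 0.02 -0.09 1.06 0.002
```

Call:
play_rows(rows="4 0.02 -0.07 0.6 0; 4 0 0 0.6 0; 4 0 0 0.4 0; 4 0 0 0.3 0; 4 0 0 0.2 0; 4 0 0 0.2 0; 4 0 0 0.2 0; 4 0 0 0 0")

```text
clock: 17.5
ee_pos: [513.4, 208.9, 160.2]
orientation: [-0.0, 0.064, 0.998, -0.0]
ft_force: [-0.4, -0.3, -2.1]
grip_width: 0.508
finger_force: 51.5
```

Call:
play_rows(rows="4 0 0 0.3 0; 4 0 0 0.3 0; 4 0 0 0.3 0; 4 0 0 0.3 0; 4 0 0 0.2 0; 4 0 0 0.1 0; 4 0 0 0.1 0; 4 0 0 0 0")

```text
clock: 18.3
ee_pos: [513.4, 208.9, 144.3]
orientation: [-0.0, 0.064, 0.998, 0.0]
ft_force: [0.4, -0.1, -1.3]
grip_width: 0.505
finger_force: 51.5
```

Call:
play_rows(rows="4 0 0 0.1 0; 4 0 0 0.1 0; 4 0 0 0.1 0; 4 0 0 0 0; 4 0 0 0 0")

```text
clock: 18.8
ee_pos: [513.6, 209.0, 142.0]
orientation: [0.0, 0.064, 0.998, -0.0]
ft_force: [-3.2, -2.0, 9.8]
grip_width: 0.51
finger_force: 52.9
```

Call:
play_rows(rows="4 0 0 0 0; 4 0 0 0 0; 4 0 0 0 0.05; 4 0 0 0 0.05; 4 0 0 0 0.05; 4 0 0 0 0.05; 4 0 0 0 0.05; 4 0 0 0 0.05; 4 0 0 0 0; 4 0 0 0 0", newtons=80)

```text
clock: 19.8
ee_pos: [514.0, 209.0, 142.1]
orientation: [0.001, 0.213, 0.977, 0.0]
ft_force: [-0.4, -1.9, 8.7]
grip_width: 0.511
finger_force: 79.8
```

Run:
```python
from h import *
plan([513.5,208.9,142],82.5,1,4)
```

```text
pos [514.  209.  142.1] yaw 65.4 turn 17.1 F [-0.4 -1.9  8.7] T [-0.63  0.29  0.12] grip 0.5114107849064838 79.75600361824036 t 19.8
4 0.05 -0.03 0.01 -0.298
```

Call:
play_rows(rows="4 0 0 0 0.06; 4 0 0 0 0.06; 4 0 0 0 0.06; 4 0 0 0 0.06; 4 0 0 0 0.06; 4 0 0 0 0.03; 4 0 0 0 0; 4 0 0 0 0; 4 0 0 0 0; 4 0 0 0 0")

```text
clock: 20.8
ee_pos: [513.8, 208.9, 142.1]
orientation: [0.001, 0.37, 0.929, 0.0]
ft_force: [-1.5, -2.9, 11.5]
grip_width: 0.502
finger_force: 79.9
```

Run:
```python
from h import *
plan([513.5,208.9,142],82.5,1,4)
w=snap('wrist','m2');t=snap('scene','s6')
o=np.zeros((600,800,3),np.uint8);o[:384,:512]=w['image'][...,::-1]
o[384:,:]=cv2.resize(t['image'][130:211,200:500],(800,216))[...,::-1]
cv2.imwrite('pics/i.png',o)
Q=cloud(w).reshape(-1,3);m=(Q[:,2]>158)&(Q[:,2]<175)&(np.hypot(Q[:,0]-513,Q[:,1]-208)<30)&(w['image'].reshape(-1,3).max(1)<60)
Q=Q[m];print(m.sum(),cv2.minAreaRect(Q[:,:2].astype(np.float32)),np.median(Q[:,2]))
A=np.c_[Q[:,:2]-Q[:,:2].mean(0),np.ones(len(Q))];print(np.linalg.lstsq(A,Q[:,2],rcond=None)[0])
```

```text
pos [513.8 208.9 142.1] yaw 46.5 turn 36.0 F [-1.5 -2.9 11.5] T [-0.74  0.7   0.13] grip 0.5021249231486168 79.88161325454712 t 20.8
4 0.02 -0.02 0.01 -0.628
9770 ((510.483154296875, 210.1461181640625), (55.46929931640625, 31.376676559448242), 45.35236358642578) 165.31619568071878
[-1.09944815e-02  1.33461363e-02  1.65533791e+02]
```

View pics/i.png

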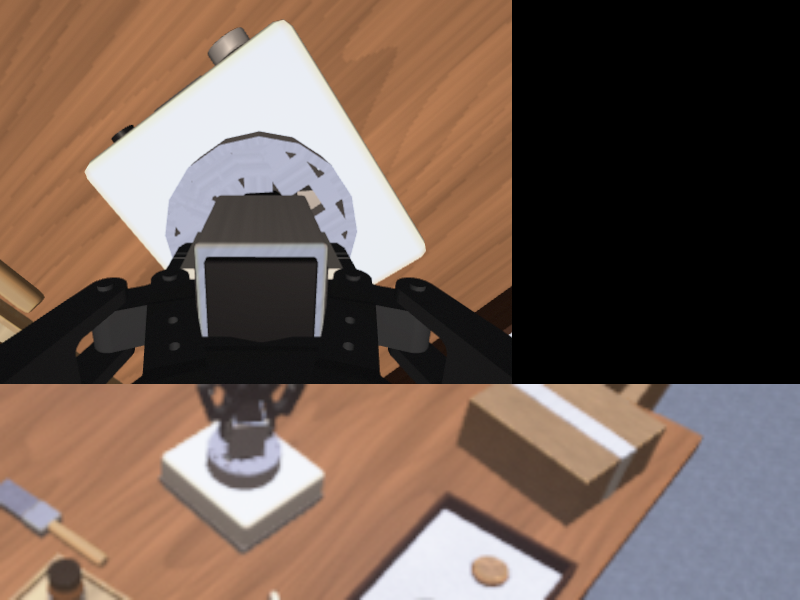

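The cup is seated, with its cap top at z 165. It has turned with the jaws by about 0.63 rad, and an empty notch shows at (310,200). Handing in while gripping.

```bash
python3 -c "
from h import *
print(env.sign_off())"
```

```text
the job is handed in; nothing more can be done
None
```

The job is handed in, with no verdict returned: the cup stood free in the lane, was then seated in the mill and turned clockwise about 0.6 rad (estimated from the 0.63 rad wrist turn), and is still gripped at 80 N; nothing touched the jars or mug that I could see.

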